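Crank the case open and angle the desoldering pump out

ROBOT

A 7-joint arm with a two-finger parallel gripper is mounted at the origin on the work surface. World frame = base frame: x ahead of the robot, y to its left, z up, the work surface at z = 0. Lengths are in m, angles in rad, forces in N, time in s.
With the tool pointing down it reaches from about 0.4 to 0.85 m from the base axis. Payload 4.5 kg.
Tool frame: the origin (TCP) lies midway between the tips of the shut fingers; the grasp point (between the pads) lies 19 mm behind it; x points along the fingers, y is the direction in which the jaws open and shut, and the axes are right-handed (so a half turn about x gives the same grasp; the last joint's range is limited). The gripper opens to 88 mm and grips with 3 to 60 N. Pads are 18 mm wide; open, the fingers measure 123 mm over their backs; the gripper's body (75 mm by 187 mm) begins 45 mm behind the grasp point.
Start: joints at [-1.23, 0.689, -0.195, 1.565, 0.157, 0.902, -0.215], TCP at [0.189, 0.596, 0.239] pointing down, gripper open.
Joint ranges: [-3.01, 3.01], [-0.46, 2.08], [-1.47, 1.51], [0.13, 2.56], [-1, 4.14], [0.04, 2.09], [-2.66, 2.66]. Speed limits (rad/s): [2.57, 2.57, 3.14, 3.14, 3.14, 3.14, 3.14].

INTERFACE

Orientations are given as a unit quaternion [x, y, z, w].
In Python, from plant import r gives the robot as it stands.
- The arm moves only by the tool arm_command, never from a script. Its argument "plan" is a list of rows, each a list of 5 numbers: the finger opening in m, from 0 to 0.0881, then the shift along the tool's x, y, z in m, then the turn about the tool's x in rad. In form: [[grip, dx, dy, dz, roll], ...]. A call has 1 to 12 rows; each row shifts and turns the commanded pose from where the row before left it, along the tool's axes as they then stand; what a row does not reach is not made up. A row lasts 1/8 s, in which the tool goes at most 62.5 mm and 10.7 degrees, less where a joint would pass 70% of its speed; a pose out of reach is approached as far as the arm can. A call is refused whole if a number of a shift passes 0.0625 or a number of a turn 0.188, either way. A call with a gripper value outside its range is refused whole. The fingers move at their own pace and stop on an object; "force" is the grip in N (left out, the last holds). Time passes only in rows, so rows that do not move let the fingers close. It gives the time, the measured TCP pose, the force and the opening at its end, in the units of the state.
- r.get_state(): the state, without advancing time (a new reading comes with each control period).
- r.snapshot(name): name is "side" or "top"; returns (picture, depth): 480x640x3 uint8, red, green, blue; 480x640 float32, m along the optical axis (not along the pixel's ray), 0 where there is no reading.
- r.calibration(name): a dict with "fx", "fy", "cx", "cy" (pixels), "eye" and "orientation" of the camera in the world. Camera axes: x right, y down, z forward; pixel columns grow to the right and rows downward; lengths in m; the calibration is good to about 2 mm. A picture is of the moment at which its call begins. calibration takes no time and is no camera call.
- r.finish_job(): hands the job in, once; it reports no verdict.
The state is a dict: "clock": time; "q": joint angles; "qd": joint speeds; "joint_torque": joint torques, N m; "tool_pos": TCP position; "eef_rot": TCP orientation; "contact_force": force on the tool from outside, world axes, zero at the start; "moment": the same for the moment, N m; "opening": opening from 0.0 (shut) to 1.0 (fully open).
Only numpy, scipy, OpenCV 4.12 (cv2) and the standard library are available. Lean on these libraries where they do the work, as an engineer would, in place of code of your own. Each camera call takes 0.05 s, during which the arm holds its last target.

TASK

Turn the hand crank of the clear case by its knob one full turn clockwise, so that the cover slides fully open. Then grip the long desoldering pump inside, tilt it and draw it out diagonally through the opening, which is shorter than the pump, and finish while still holding it still in the gripper, every part of it at least 5 cm above the top of the case and touching nothing else. Leave the cover open and do not push or topple the other things on the bench.

Things in the scene. Friction and masses are not known exactly. Their poses are not given: they have to be found in the camera images.
- case: Low clear plastic case fixed to the bench, 224 (x) x 120 (y) mm, walls 4 mm thick and 63 mm high, black floor 5 mm thick. Origin: centre of its underside, on the bench; x along its length, z up. A fixed clear roof covers the -x half; the opening is the +x half of its top. A white crank housing 44 mm high stands against its +y wall (x -20 to +60, y 62 to 162 mm).
- roof_edge (a point): Middle of the fixed roof's edge, on its underside (case x -5, y 0, z 60 mm; roof top at 63). The roof runs from here to the -x end wall. The opening runs from here 113 mm to +x, to the full-height end wall, and is 112 mm wide in y.
- rest_bar (a point): Middle of a steel bar, 8 mm round, lying along y inside the case under the opening (case x +75, z 24 mm); the pump's barrel rests on it.
- cover (a joint): Aluminium plate 110 x 112 x 3.5 mm (63.5 to 67 mm high) lying over the opening when shut (0) and sliding to -x of the case, over the fixed roof, as the crank turns: 18 mm per rad, fully open from 0.113 m. It moves only with the crank.
- crank (a joint): Hand crank on the housing, vertical axis. Angle in rad: 0 = cover shut, grows clockwise seen from above, 6.283 (one full turn) = cover fully open; end stop at 6.46. It stays where it is left; turning takes about 2 N at the knob.
- crank_axis (a point): Point on the crank's axis (case x +20, y +125 mm), at the height to grip the knob, 83 mm above the bench.
- crank_knob (a point): Grip point on the crank's knob: an upright black sleeve, 16 mm in diameter, 59 to 97 mm above the bench, spinning freely on its pin 40 mm from the crank's axis. At crank 0 it lies 150 degrees counterclockwise from the case's x axis, seen from the crank axis. The point is on the sleeve's axis, 14 mm below its top. Crank arm and hub below reach 60 mm height.
- sleeve: The crank's knob itself: the freely spinning black sleeve, 16 mm in diameter and 38 mm high. Origin: centre of its lower end, 59 mm above the bench.
- pump: Desoldering pump, 190 mm long, about 70 g: square barrel 16 x 16 mm (x -75 to +74 mm), 8 mm nozzle at -x, 6 mm plunger rod and 14 mm thumb pad at +x. Origin: middle of its axis. It starts loose in the case along case x, nozzle on the floor under the roof, barrel on the rest bar, thumb pad 9 degrees up, side faces upright. It clears roof edge and end wall only leaning about 18 to 24 degrees.
- pump_nozzle (a point): Centre of the nozzle's tip face, the pump's -x end (95 mm from its origin).
- pump_end (a point): Centre of the thumb pad's outer face, the pump's +x end (95 mm from its origin).
- iron_stand: Bystander: chrome soldering iron stand with iron, 90 x 70 mm base, up to 145 mm high. Origin under the base.
- probe_holder: Bystander: black block 70 x 50 x 50 mm with two upright probes, 142 mm high in all. Origin under its centre.
- vice: Bystander: small aluminium vice, 120 x 60 x 59 mm. Origin under its base.
- dish: Bystander: white ceramic dish, 76 mm across, 24 mm high, near the case's -y side. Origin under its centre.
- tin: Bystander: round steel tin, 50 mm across, 30 mm high, near the case's -y side. Origin under its centre.
- flux: Bystander: small amber glass bottle, 34 mm across, 75 mm high. Origin under its centre.
- driver: Bystander: screwdriver 160 mm long lying beyond the case's +x end. Origin under its middle.

How it is judged:
On the way, in this order (a step that is already met when the one before it is completed fails the run):
1. the crank is being turned by its knob, past half a turn (value of joint crank above 3 rad and contact force between the fingers and sleeve above 0.3 N), for 0.02 s.
2. the crank has made its full turn and the cover is fully open (value of joint crank above 6.05 rad and value of joint cover above 0.108 m), for 0.2 s.
3. the pump, gripped, sticks out diagonally through the opening: thumb-pad end above the case, nozzle still inside below the roof (height (world z) of pump_end above 0.085 m and height (world z) of pump_nozzle below 0.058 m and contact force between the fingers and pump above 1 N), for 0.1 s.
At the end, for the whole second after the job is handed in: The fingers hold the pump (over 1 N) at rest (under 30 mm/s), both ends and middle over 116 mm above the bench (5 cm above the case), touching neither the case nor a bystander; the crank is past 6.05 rad (a full turn less 13 degrees) and the cover open over 108 mm (all of step 2 and contact force between the fingers and pump above 1 N and height (world z) of each of pump_nozzle, pump_end, pump above 0.116 m and contact force between pump and case below 0.05 N and linear speed of pump below 0.03 m/s and contact force between pump and iron_stand below 0.05 N and contact force between pump and probe_holder below 0.05 N and contact force between pump and vice below 0.05 N and contact force between pump and dish below 0.05 N and contact force between pump and tin below 0.05 N and contact force between pump and flux below 0.05 N and contact force between pump and driver below 0.05 N); the arm keeps its last pose, push and grip.
It fails at once if a bystander was pushed more than 20 mm or toppled (distance of any of iron_stand, probe_holder, vice, dish, tin, flux, driver from where it was at the start of the episode above 0.02 m or angle between any of iron_stand, probe_holder, vice, dish, tin, flux's own z axis and vertical above 0.5 rad).
It also fails if it takes over 62 s, if anything falls off the work surface, if the arm or the gripper's body presses on something with over 40 N, if the wrist force passes 120 N, or if a joint passes its speed limit or range.

## Working session

There is one attempt and no reset: what is moved stays moved. The work goes in short steps, Python scripts to look and compute and a tool call to move; the robot and the scene stay as the last step left them, time stands still between calls to the robot, and variables do not carry over. Pictures are saved under pics/ and viewed, and the job is handed in when it is done.

Besides the shell and the picture viewer there is one more tool, called as name(argument=value, ...), one argument or row to a line, values as JSON. arm_command: Moves the arm, as the interface text tells. Its arguments: {"type":"object","properties":{"plan":{"type":"array","items":{"type":"array","items":{"type":"number"}}},"force":{"type":"number"}},"required":["plan"]}

```bash
ls; mkdir -p pics
cat > h.py <<'E'
import numpy as np, cv2
from scipy.spatial.transform import Rotation as R
from plant import r
def snap(n,name):
    im,d=r.snapshot(n); cv2.imwrite(f'pics/{name}.png',im[:,:,::-1]); np.save(f'pics/{name}_d.npy',d); return im,d
def ray(n,u,v):
    c=r.calibration(n); M=R.from_quat(c['orientation']).as_matrix()
    return np.array(c['eye']), M@np.array([(u-c['cx'])/c['fx'],(v-c['cy'])/c['fy'],1.])
def onz(n,u,v,z):
    e,d=ray(n,u,v); return e+d*(z-e[2])/d[2]
def proj(n,p):
    c=r.calibration(n); M=R.from_quat(c['orientation']).as_matrix()
    q=M.T@(np.array(p)-np.array(c['eye'])); return np.array([c['cx']+c['fx']*q[0]/q[2],c['cy']+c['fy']*q[1]/q[2]])
E
python3 - <<'E'
from h import *
for n in('side','top'):
    print(r.calibration(n)); snap(n,n+'0')
s=r.get_state();print(s)
print(R.from_quat(s['eef_rot']).as_matrix().round(3))
E
```

```text
pics
{'fx': 508.9793742793881, 'fy': 508.9793742793881, 'cx': 319.2967884365102, 'cy': 233.93334170202166, 'eye': array([ 0.04958403, -0.84197863,  0.60542625]), 'orientation': array([ 0.82197067, -0.24381587,  0.13363446, -0.49705117])}
{'fx': 469.036188890466, 'fy': 469.036188890466, 'cx': 313.45116519709006, 'cy': 236.70117276676098, 'eye': array([ 0.46291594, -0.03658292,  1.30437681]), 'orientation': array([-0.6999077 ,  0.71251489, -0.02667043,  0.04171854])}
{'clock': 0.1, 'q': array([-1.23023092,  0.68988716, -0.19454362,  1.56619751,  0.15729443,
        0.90248038, -0.2150716 ]), 'qd': array([ 0.00053062, -0.00449446,  0.00047512, -0.00258592, -0.00038396,
        0.00042183, -0.00168818]), 'joint_torque': array([-2.18583118e-03, -5.28498137e+01, -1.27152108e+00, -1.53836900e+01,
       -5.25949651e-02,  2.01260584e-03,  4.52813356e-05]), 'tool_pos': array([0.18859804, 0.59529925, 0.23801023]), 'eef_rot': array([ 0.10743663,  0.69886395, -0.10854986,  0.69875853]), 'contact_force': array([-0.13263358, -0.48405112, -0.54269635]), 'moment': array([-0.02029878,  0.06110868, -0.00188043]), 'opening': 0.9996601887963225}
[[-0.     0.302  0.953]
 [-0.002  0.953 -0.302]
 [-1.    -0.002  0.   ]]
```

View pics/top0.png

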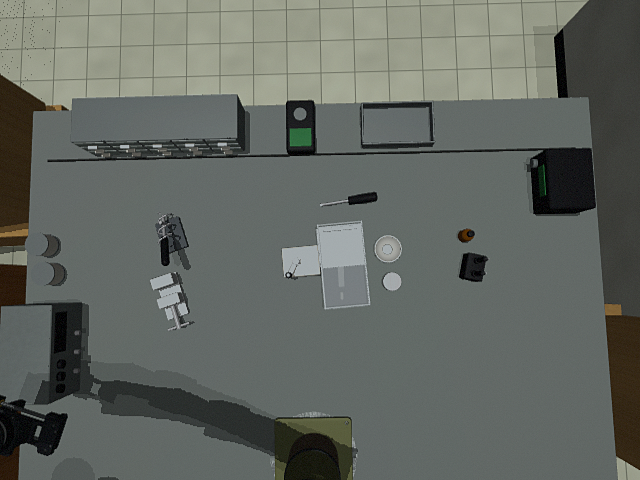

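View pics/side0.png

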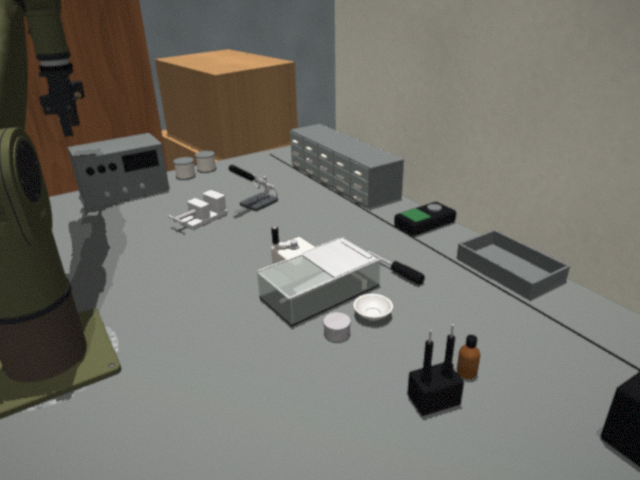

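The top view shows the case at about (343,265), its +x end pointing up the picture, the crank housing at (300,261) and the knob near (290,274). The dish and tin are to the right. I'll zoom in next.

Run:
```python
import cv2
a=cv2.imread('pics/top0.png')[205:320,270:410]; cv2.imwrite('pics/top0z.png',cv2.resize(a,None,fx=5,fy=5,interpolation=cv2.INTER_CUBIC))
a=cv2.imread('pics/side0.png')[215:345,240:440]; cv2.imwrite('pics/side0z.png',cv2.resize(a,None,fx=4,fy=4,interpolation=cv2.INTER_CUBIC))
```

```text
(no output)
```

View pics/top0z.png

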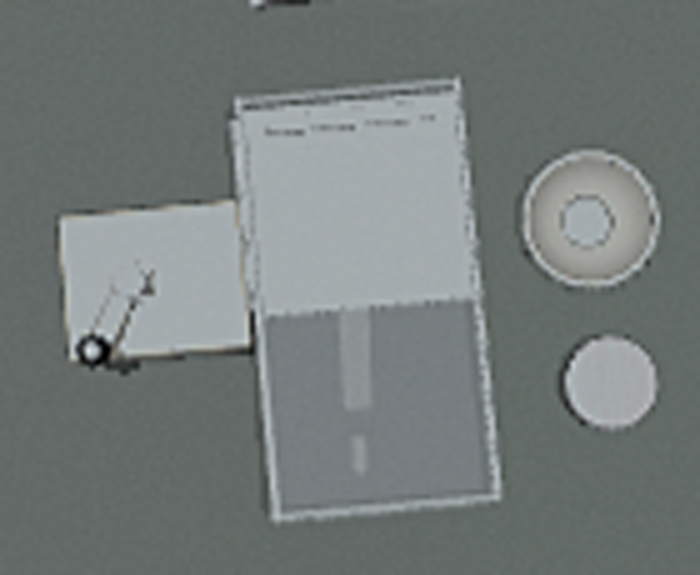

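View pics/side0z.png

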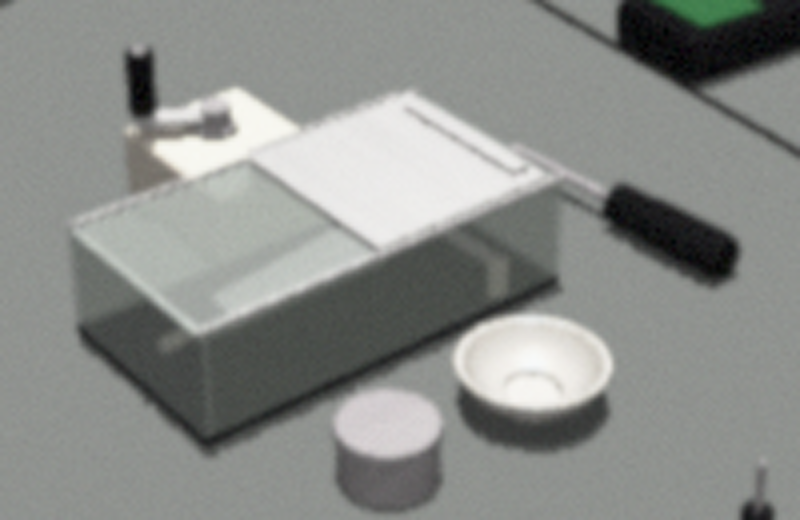

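```bash
cat >> h.py <<'E'
def fit2d(A,B):
    A=np.array(A);B=np.array(B);a=A.mean(0);b=B.mean(0)
    th=np.arctan2(sum((A-a)[:,0]*(B-b)[:,1]-(A-a)[:,1]*(B-b)[:,0]),((A-a)*(B-b)).sum())
    M=np.array([[np.cos(th),-np.sin(th)],[np.sin(th),np.cos(th)]]); return th,M,b-M@a
E
python3 - <<'E'
from h import *
pts=[((237,98),.063,(112,60)),((460,80),.063,(112,-60)),((500,497),.063,(-112,-60)),((274,520),.063,(-112,60)),
((60,215),.044,(60,162)),((72,360),.044,(-20,162))]
A=[];B=[]
for (u,v),z,c in pts:
    A.append(np.array(c)/1e3);B.append(onz('top',(u+.5)/5-.5+270,(v+.5)/5-.5+205,z)[:2])
th,M,t=fit2d(A,B);print('th',np.degrees(th),'t',t)
for a,b in zip(A,B):print((b-(M@a+t)).round(4))
C=lambda x,y:M@np.array([x,y])/1e3+t
ax=C(20,125);print('axis',ax)
k=C(20+40*np.cos(np.radians(150)),125+40*np.sin(np.radians(150)));print('knob pred',k)
print('knob top seen',onz('top',(93.5)/5-.5+270,(350.5)/5-.5+205,.097))
# side view knob top: zoom (140,50)
print('side pred knobtop',proj('side',[*k,.097]),'seen',140/4+240,50/4+215)
for c in[(112,-60),(-112,-60),(-112,60),(112,60)]:
    print((proj('side',[*C(*c),.063])-[240,215])*4)
# pump in side view
E
```

```text
th 3.975758490835811 t [ 0.50980109 -0.0888725 ]
[-0.0004  0.0001]
[-0.0014  0.0009]
[0.0018 0.0014]
[0.     0.0001]
[-0.0008 -0.0012]
[ 0.0009 -0.0013]
axis [0.52108616 0.03721338]
knob pred [0.48514182 0.05476343]
knob top seen [0.48373969 0.05469646 0.097     ]
side pred knobtop [274.17740463 227.00705345] seen 275.0 227.5
[560.3958516  178.48443291]
[196.38160072 334.85313636]
[ 64.98166829 224.90116491]
[414.65853943  91.54787865]
```

Six corners fit the case pose to within about 2 mm. The knob predicted from that pose agrees with the knob seen in both views to about 1.5 mm. Next I move above the knob at the present height.

arm_command(
  plan=[
    [0.036,0,-0.0355,0.037,0],
    [0.036,0,-0.0355,0.037,0],
    [0.036,0,-0.0355,0.037,0],
    [0.036,0,-0.0355,0.037,0],
    [0.036,0,-0.0355,0.037,0],
    [0.036,0,-0.0355,0.037,0],
    [0.036,0,-0.0355,0.037,0],
    [0.036,0,-0.0355,0.037,0],
    [0.036,0,-0.0355,0.037,0],
    [0.036,0,-0.0355,0.037,0],
    [0.036,0,-0.0355,0.037,0],
    [0.036,0,-0.0355,0.037,0],
  ],
  force=10,
)

```text
clock: 1.6
tool_pos: [0.4839, 0.0541, 0.2386]
eef_rot: [0.108, 0.699, -0.108, 0.699]
contact_force: [1.0, -0.1, -0.4]
opening: 0.408
```

arm_command(
  plan=[
    [0.036,0,0,0,0.17],
    [0.036,0,0,0,0.17],
    [0.036,0,0,0,0.17],
    [0.036,0,0,0,0.17],
    [0.036,0,0,0,0.17],
    [0.036,0,0,0,0.17],
    [0.036,0,0,0,0.174],
    [0.036,0,0,0,0],
  ],
)

```text
clock: 2.6
tool_pos: [0.4831, 0.0557, 0.2385]
eef_rot: [0.481, 0.518, -0.482, 0.518]
contact_force: [-0.2, 0.2, 0.6]
opening: 0.412
```

```bash
cat >> h.py <<'E'
th=0.0694; Mc=np.array([[np.cos(th),-np.sin(th)],[np.sin(th),np.cos(th)]]); tc=np.array([.5098,-.0889])
def C(x,y): return Mc@np.array([x,y])/1e3+tc
def st(target=None):
    s=r.get_state(); T=R.from_quat(s['eef_rot']).as_matrix()
    print('t',s['clock'],'tcp',s['tool_pos'].round(4),'F',s['contact_force'].round(2),'op',round(s['opening']*88.1,2),'q',s['q'].round(3))
    print(T.round(3).tolist(), 'case-frame mm',((Mc.T@(s['tool_pos'][:2]-tc))*1e3).round(1))
    if target is not None: print('tool shift',(T.T@(np.array(target)-s['tool_pos'])).round(4))
    return s,T
E
python3 - <<'E'
from h import *
k=C(20+40*np.cos(np.radians(150)),125+40*np.sin(np.radians(150)))
st([*k,.067]); st([.4844,.0547,.067])
E
```

```text
t 2.6 tcp [0.4831 0.0557 0.2385] F [-0.16  0.19  0.58] op 36.27 q [-0.267  0.512  0.088  1.982 -0.071  0.65  -0.062]
[[-0.001, 0.997, 0.072], [-0.0, 0.072, -0.997], [-1.0, -0.001, 0.0]] case-frame mm [-16.6 146.1]
tool shift [0.1715 0.002  0.0011]
t 2.6 tcp [0.4831 0.0557 0.2385] F [-0.16  0.19  0.58] op 36.27 q [-0.267  0.512  0.088  1.982 -0.071  0.65  -0.062]
[[-0.001, 0.997, 0.072], [-0.0, 0.072, -0.997], [-1.0, -0.001, 0.0]] case-frame mm [-16.6 146.1]
tool shift [0.1715 0.0013 0.0011]
```

arm_command(
  plan=[
    [0.036,0.043,0.0015,0.001,0],
    [0.036,0.043,0,0,0],
    [0.036,0.043,0,0,0],
    [0.036,0.0425,0,0,0],
    [0.036,0,0,0,0],
    [0,0,0,0,0],
    [0,0,0,0,0],
    [0,0,0,0,0],
    [0,0,0,0,0],
  ],
  force=12,
)

```text
clock: 3.72
tool_pos: [0.4844, 0.0548, 0.0686]
eef_rot: [0.482, 0.517, -0.482, 0.517]
contact_force: [-3.2, -0.4, 8.3]
opening: 0.175
```

Run:
```python
from h import *
k=C(20+40*np.cos(np.radians(150)),125+40*np.sin(np.radians(150)))
st([*k,.067]); snap('side','s1')
a=cv2.imread('pics/s1.png')[190:345,240:440]; cv2.imwrite('pics/s1z.png',cv2.resize(a,None,fx=4,fy=3.8,interpolation=cv2.INTER_CUBIC))
# circle increments in tool axes: y=case x, z=-case y
a0=150
P=lambda a:np.array([40*np.cos(np.radians(a)),-40*np.sin(np.radians(a))])
for i in range(24): print(i,((P(150-15*(i+1))-P(150-15*i))/1e3).round(4).tolist())
```

```text
t 3.725 tcp [0.4844 0.0548 0.0686] F [-3.17 -0.36  8.26] op 15.42 q [-0.224  0.821  0.028  2.108 -0.099  0.214 -0.038]
[[-0.0, 0.998, 0.07], [0.0, 0.07, -0.998], [-1.0, -0.0, -0.0]] case-frame mm [-15.4 145.1]
tool shift [0.0016 0.0008 0.0001]
0 [0.0064, -0.0083]
1 [0.0083, -0.0064]
2 [0.0096, -0.004]
3 [0.0104, -0.0014]
4 [0.0104, 0.0014]
5 [0.0096, 0.004]
6 [0.0083, 0.0064]
7 [0.0064, 0.0083]
8 [0.004, 0.0096]
9 [0.0014, 0.0104]
10 [-0.0014, 0.0104]
11 [-0.004, 0.0096]
12 [-0.0064, 0.0083]
13 [-0.0083, 0.0064]
14 [-0.0096, 0.004]
15 [-0.0104, 0.0014]
16 [-0.0104, -0.0014]
17 [-0.0096, -0.004]
18 [-0.0083, -0.0064]
19 [-0.0064, -0.0083]
20 [-0.004, -0.0096]
21 [-0.0014, -0.0104]
22 [0.0014, -0.0104]
23 [0.004, -0.0096]
```

View pics/s1z.png

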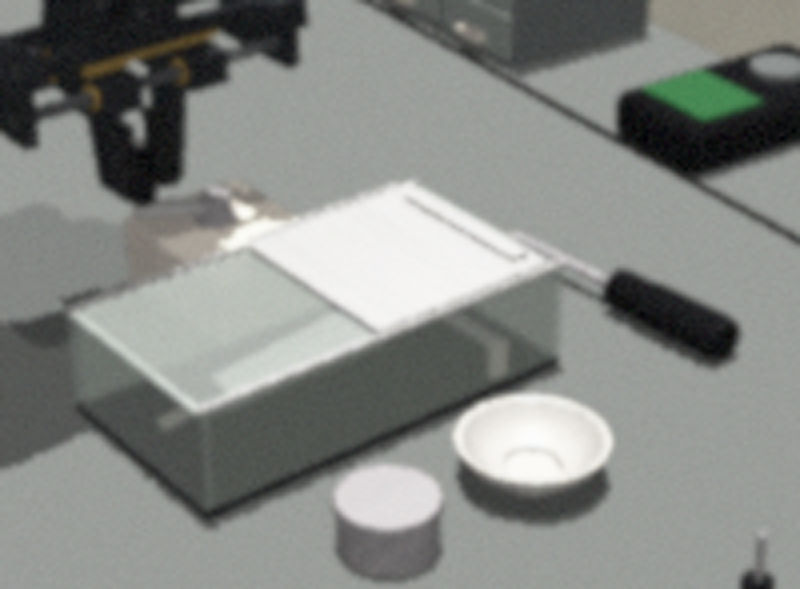

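The side view shows the fingers closed around the knob at (140,180). The opening is 15.4 mm, as expected for the 16 mm sleeve. A vertical force of 8 N suggests light contact with the arm below, so I'll raise the tool 2 mm and start cranking.

arm_command(
  plan=[
    [0,-0.003,0,0,0],
    [0,0,0.0064,-0.0083,0],
    [0,0,0.0083,-0.0064,0],
    [0,0,0.0096,-0.004,0],
    [0,0,0.0104,-0.0014,0],
    [0,0,0.0104,0.0014,0],
    [0,0,0.0096,0.004,0],
    [0,0,0,0,0],
  ],
)

```text
clock: 4.78
tool_pos: [0.5394, 0.0721, 0.0701]
eef_rot: [0.482, 0.517, -0.483, 0.517]
contact_force: [-1.7, -4.1, -5.7]
opening: 0.177
```

```bash
cat >> h.py <<'E'
def crank():
    s,T=st(); d=(Mc.T@(s['tool_pos'][:2]-tc))*1e3-[20,125]
    a=np.degrees(np.arctan2(d[1],d[0])); print('R',np.hypot(*d).round(1),'angle',a.round(1),'crank',np.radians((150-a)%360).round(3))
    # force in tool axes
    print('Ftool',(T.T@s['contact_force']).round(1))
E
python3 -c "
from h import *
crank()"
```

```text
t 4.775 tcp [0.5394 0.0721 0.0701] F [-1.73 -4.11 -5.71] op 15.58 q [-0.247  0.85   0.048  1.941 -0.102  0.353 -0.051]
[[0.0, 0.998, 0.069], [-0.001, 0.069, -0.998], [-1.0, 0.0, 0.001]] case-frame mm [ 40.7 158.5]
R 39.4 angle 58.4 crank 1.6
Ftool [ 5.7 -2.   4. ]
```

arm_command(
  plan=[
    [0,0,0.0083,0.0064,0],
    [0,0,0.0064,0.0083,0],
    [0,0,0.004,0.0096,0],
    [0,0,0.0014,0.0104,0],
    [0,0,-0.0014,0.0104,0],
    [0,0,-0.004,0.0096,0],
    [0,0,-0.0064,0.0083,0],
    [0,0,-0.0083,0.0064,0],
    [0,0,0,0,0],
  ],
)

```text
clock: 5.9
tool_pos: [0.5425, 0.0036, 0.0702]
eef_rot: [0.482, 0.517, -0.483, 0.517]
contact_force: [-2.4, 2.3, -5.6]
opening: 0.173
```

```bash
python3 -c "
from h import *
crank()"
```

```text
t 5.9 tcp [0.5425 0.0036 0.0702] F [-2.41  2.26 -5.57] op 15.28 q [-0.109  0.848  0.029  1.944 -0.063  0.352  0.04 ]
[[-0.001, 0.998, 0.069], [-0.0, 0.069, -0.998], [-1.0, -0.001, -0.0]] case-frame mm [39. 90.]
R 39.8 angle -61.5 crank 3.691
Ftool [ 5.6 -2.2 -2.4]
```

Crank at 3.69 rad with small forces. I'll continue to a full turn plus a few degrees.

arm_command(
  plan=[
    [0,0,-0.0096,0.004,0],
    [0,0,-0.0104,0.0014,0],
    [0,0,-0.0104,-0.0014,0],
    [0,0,-0.0096,-0.004,0],
    [0,0,-0.0083,-0.0064,0],
    [0,0,-0.0064,-0.0083,0],
    [0,0,-0.004,-0.0096,0],
    [0,0,-0.0014,-0.0104,0],
    [0,0,0.0014,-0.0104,0],
    [0,0,0.004,-0.0096,0],
    [0,0,0.002,-0.003,0],
    [0,0,0,0,0],
  ],
)

```text
clock: 7.4
tool_pos: [0.4868, 0.059, 0.0702]
eef_rot: [0.482, 0.518, -0.482, 0.517]
contact_force: [0.8, 0.5, -7.5]
opening: 0.177
```

```bash
python3 -c "
from h import *
crank()
snap('side','s2');snap('top','t2')
a=cv2.imread('pics/s2.png')[190:345,240:440]; cv2.imwrite('pics/s2z.png',cv2.resize(a,None,fx=4,fy=3.8,interpolation=cv2.INTER_CUBIC))
a=cv2.imread('pics/t2.png')[205:325,250:410]; cv2.imwrite('pics/t2z.png',cv2.resize(a,None,fx=5,fy=5,interpolation=cv2.INTER_CUBIC))
"
```

```text
t 7.4 tcp [0.4868 0.059  0.0702] F [ 0.8   0.47 -7.52] op 15.61 q [-0.234  0.819  0.032  2.099 -0.111  0.225 -0.032]
[[-0.0, 0.997, 0.071], [0.001, 0.071, -0.997], [-1.0, 0.0, -0.001]] case-frame mm [-12.7 149.2]
R 40.7 angle 143.6 crank 0.112
Ftool [ 7.5  0.8 -0.4]
```

View pics/s2z.png

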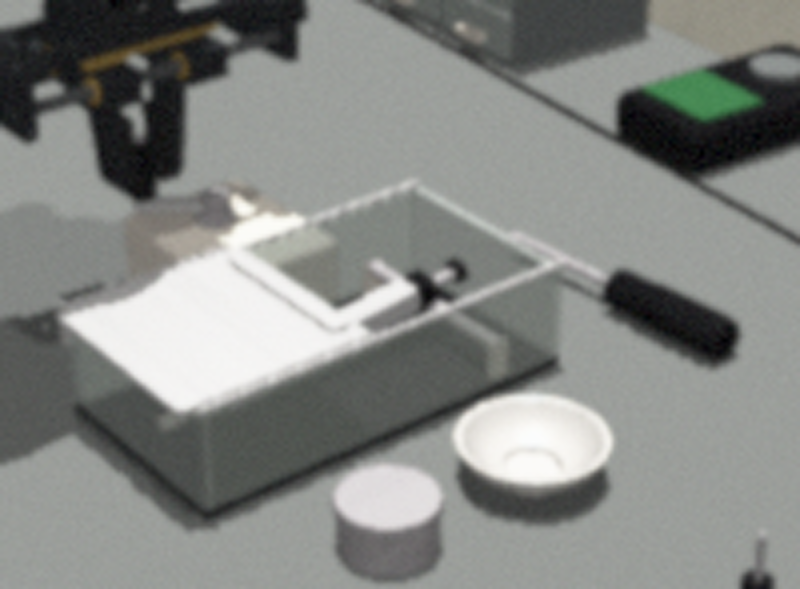

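View pics/t2z.png

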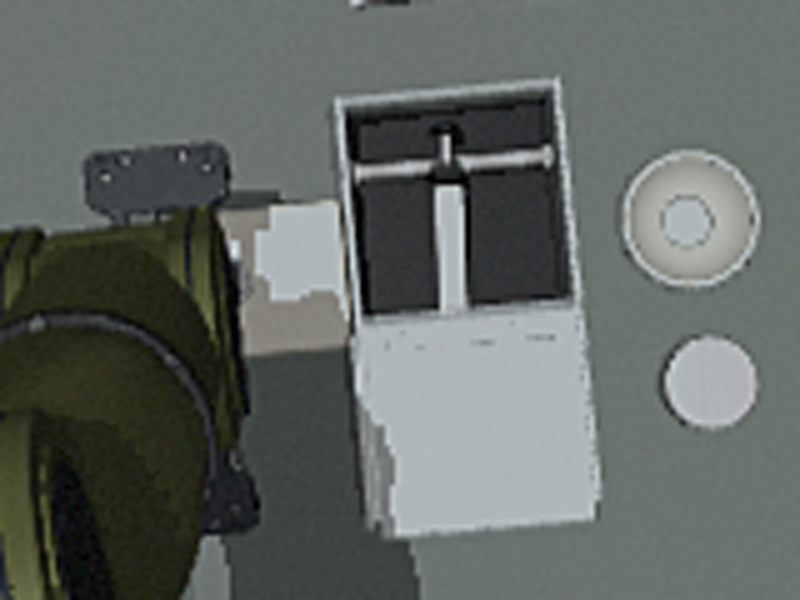

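The top view shows the cover fully back, with the barrel running from (449,185) to (454,305), the collar at (448,170), the pad at (446,131) and the bar at v≈160. I'll measure the pump and release the knob.

arm_command(
  plan=[
    [0.036,0,0,0,0],
    [0.036,0,0,0,0],
    [0.036,-0.03,0,0,0],
    [0.036,-0.05,0,0,0],
    [0.036,-0.03,0,0,0],
  ],
)

```text
clock: 8.12
tool_pos: [0.4873, 0.0578, 0.1825]
eef_rot: [0.483, 0.517, -0.482, 0.518]
contact_force: [0.3, 0.1, 0.3]
opening: 0.407
```

Run:
```python
from h import *
im,d=snap('top','t3')
def cf(u,v,z):
    p=onz('top',(u+.5)/5-.5+250,(v+.5)/5-.5+205,z); return ((Mc.T@(p[:2]-tc))*1e3).round(1)
for n,u,v,z in [('barrel front',449,185,.045),('barrel at roof',454,305,.031),('collar',448,170,.044),('pad',446,131,.045),('bar L',358,172,.028),('bar R',551,156,.028),('knob?',0,0,.1)]: print(n,cf(u,v,z))
# original nozzle in top0 (zoom offset 270)
for n,u,v,z in [('nozzle tip',360,475,.010),('barrel rear',357,410,.02)]: print(n,cf(u+100,v,z))
# subpixel barrel edges
g=cv2.cvtColor(im,cv2.COLOR_RGB2GRAY).astype(int)
for v in range(232,268,4): print(v,g[v,330:350])
a=cv2.imread('pics/t3.png')[205:325,250:410]; cv2.imwrite('pics/t3z.png',cv2.resize(a,None,fx=5,fy=5,interpolation=cv2.INTER_CUBIC))
st()
# depth on barrel
for v in (238,244,250,256,262):
    u=339.5+(v-238)*.045; u=int(round(u)); z=d[v,u]; e,k=ray('top',u,v); p=e+k*z
    print(v,u,(Mc.T@(p[:2]-tc)*1e3).round(1),p[2].round(4))
```

```text
barrel front [61.5  4.2]
barrel at roof [-2.6  6.9]
collar [69.7  4. ]
pad [90.7  3.2]
bar L [74.4 52.4]
bar R [ 73.8 -53.3]
knob? [173.8 230.5]
nozzle tip [-94.6  11.4]
barrel rear [-59.2  10.1]
232 [ 48  54  50  51  50  42  36  39 113 188  14   9  20  56  48  47  50  46
  52  50]
236 [ 40  34  37  32  29  36  47  52 117 204  61 115 158 146 145 138 145 152
 165 170]
240 [63 62 56 33 33 12  0 35 39 32 29 32  6 13 47 38 45 45 46 47]
244 [ 55  55  50  50  52  45  50 200 186 182 185 191 132   8  47  52  52  48
  53  49]
248 [ 51  51  51  51  50  45  47 193 187 181 181 187 192   0  55  51  51  53
  51  51]
252 [ 53  51  53  49  52  48  37 149 189 182 181 187 198   0  46  54  51  54
  49  52]
256 [ 54  51  53  51  55  52  43  96 196 184 180 185 201   1  50  51  53  48
  51  53]
260 [ 56  54  50  54  53  54  43  67 197 184 182 184 198  40  41  50  47  51
  48  51]
264 [ 53  53  56  52  52  50  47  49 200 184 180 184 192  95  41  49  50  48
  49  48]
t 8.175 tcp [0.4889 0.058  0.1852] F [0.64 0.15 2.48] op 36.12 q [-0.263  0.604  0.081  2.03  -0.096  0.503 -0.043]
[[0.007, 0.998, 0.069], [0.002, 0.069, -0.998], [-1.0, 0.007, -0.001]] case-frame mm [-10.7 148. ]
238 340 [71.3  1.6] 0.042
244 340 [55.4  2.9] 0.0385
250 340 [39.3  4.3] 0.0362
256 340 [23.2  5.8] 0.0354
262 341 [6.9 4.5] 0.0331
```

View pics/t3z.png

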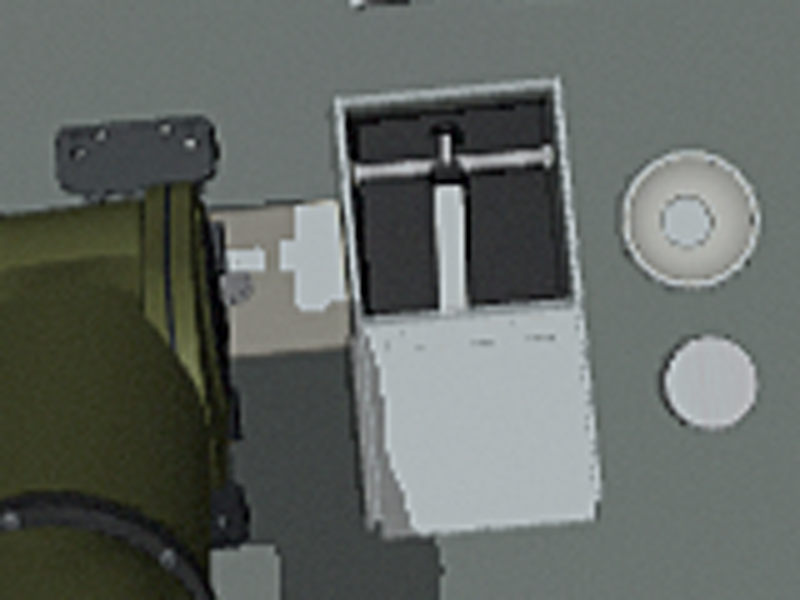

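Pump found: it is yawed about -2.5° in the case frame. Its centreline is at y≈4.7 where x=50, and its axis there is about 31 mm high. The rendered bar comes out at x≈74, which agrees with the given 75. I'll move over the pump and turn the jaws across it.

arm_command(
  plan=[
    [0.044,0,0.015,0.036,0.161],
    [0.044,0,0.02,0.033,0.161],
    [0.044,0,0.025,0.029,0.161],
    [0.044,0,0.025,0.02,0.161],
    [0.044,0,0,0,0.161],
    [0.044,0,0,0,0.161],
    [0.044,0,0,0,0.161],
    [0.044,0,0,0,0.161],
    [0.044,0,0,0,0.161],
    [0.044,0,0,0,0.161],
    [0.044,0,0,0,0],
  ],
  force=4,
)

```text
clock: 9.55
tool_pos: [0.5527, -0.0742, 0.1799]
eef_rot: [-0.707, -0.011, 0.707, -0.012]
contact_force: [-0.5, -1.4, -0.6]
opening: 0.497
```

Run:
```python
from h import *
st([*C(50,4.7),.016])
```

```text
t 9.55 tcp [ 0.5527 -0.0742  0.1799] F [-0.5  -1.4  -0.58] op 43.8 q [-0.25   0.744  0.525  1.852 -0.557  0.697 -0.939]
[[-0.001, 0.032, -0.999], [-0.0, -0.999, -0.032], [-1.0, 0.0, 0.001]] case-frame mm [43.8 11.7]
tool shift [ 0.1639  0.0067 -0.0066]
```

arm_command(
  plan=[
    [0.044,0.03,0.0067,-0.0066,0],
    [0.044,0.045,0,0,0],
    [0.044,0.045,0,0,0],
    [0.044,0,0,0,0],
    [0.044,0,0,0,0],
  ],
)

```text
clock: 10.18
tool_pos: [0.5605, -0.0814, 0.0615]
eef_rot: [0.708, 0.011, -0.706, 0.011]
contact_force: [0.1, -0.7, 1.2]
opening: 0.493
```

Run:
```python
from h import *
st([*C(50,4.7),.016])
snap('side','s4')
a=cv2.imread('pics/s4.png')[190:345,240:440]; cv2.imwrite('pics/s4z.png',cv2.resize(a,None,fx=4,fy=3.8,interpolation=cv2.INTER_CUBIC))
```

```text
t 10.175 tcp [ 0.5605 -0.0814  0.0615] F [ 0.09 -0.65  1.2 ] op 43.42 q [-0.142  0.919  0.36   1.887 -0.683  0.46  -0.827]
[[0.002, 0.032, -0.999], [-0.0, -0.999, -0.032], [-1.0, 0.0, -0.002]] case-frame mm [51.1  4. ]
tool shift [ 0.0455 -0.0007  0.0012]
```

View pics/s4z.png

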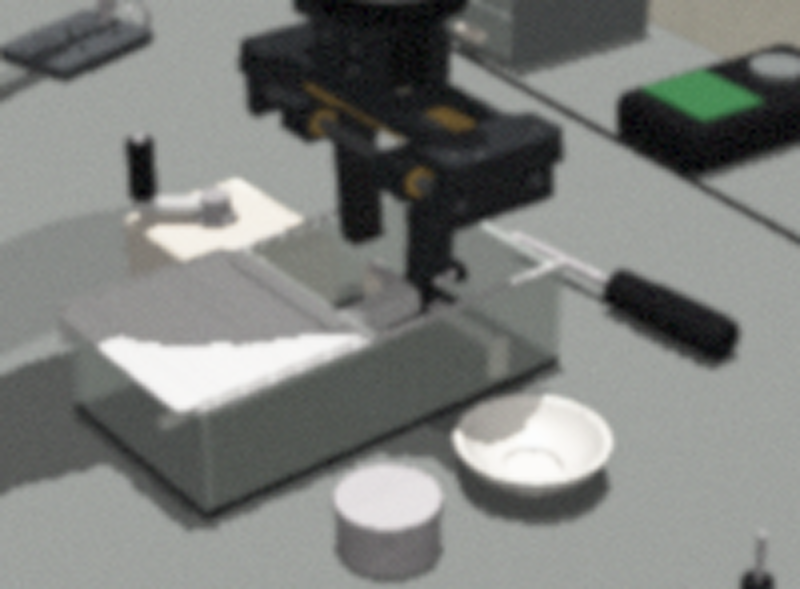

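The side view shows the fingers, at (355,215) and (430,270), straddling the barrel with the crank left turned. I'll descend and grip lightly.

arm_command(
  plan=[
    [0.044,0.015,-0.0007,0.001,0],
    [0.044,0.015,0,0,0],
    [0.044,0.0145,0,0,0],
    [0.044,0,0,0,0],
    [0,0,0,0,0],
    [0,0,0,0,0],
    [0,0,0,0,0],
    [0,0,0,0,0],
  ],
  force=5,
)

```text
clock: 11.22
tool_pos: [0.559, -0.0802, 0.016]
eef_rot: [0.707, 0.011, -0.707, 0.011]
contact_force: [-0.2, -0.5, 1.1]
opening: 0.182
```

Run:
```python
from h import *
st([*C(50,4.7),.016])
```

```text
t 11.225 tcp [ 0.559  -0.0802  0.016 ] F [-0.2  -0.48  1.1 ] op 16.01 q [-0.104  0.987  0.289  1.893 -0.723  0.367 -0.793]
[[0.001, 0.031, -1.0], [-0.0, -1.0, -0.031], [-1.0, 0.0, -0.001]] case-frame mm [49.7  5.3]
tool shift [ 0.      0.0006 -0.0003]
```

arm_command(
  plan=[
    [0,-0.005,0,0,0],
    [0,-0.005,0,0,0],
    [0,-0.005,0,0,0],
    [0,-0.005,0,0,0],
    [0,-0.005,0,0,0],
    [0,0,0,0,0],
  ],
  force=5,
)

```text
clock: 11.98
tool_pos: [0.559, -0.0802, 0.0411]
eef_rot: [0.707, 0.011, -0.707, 0.011]
contact_force: [0.1, -0.4, -0.2]
opening: 0.181
```

```bash
cat >> h.py <<'E'
def sz(name,box=(190,345,240,440)):
    im,d=snap('side',name); v0,v1,u0,u1=box
    a=cv2.imread(f'pics/{name}.png')[v0:v1,u0:u1]; cv2.imwrite(f'pics/{name}z.png',cv2.resize(a,None,fx=4,fy=3.8,interpolation=cv2.INTER_CUBIC))
    return im,d
E
python3 - <<'E'
from h import *
st();sz('s5')
E
```

```text
t 11.975 tcp [ 0.559  -0.0802  0.0411] F [ 0.12 -0.42 -0.24] op 15.98 q [-0.126  0.948  0.328  1.893 -0.703  0.417 -0.811]
[[0.001, 0.031, -1.0], [-0.0, -1.0, -0.031], [-1.0, 0.0, -0.001]] case-frame mm [49.7  5.3]
```

View pics/s5z.png

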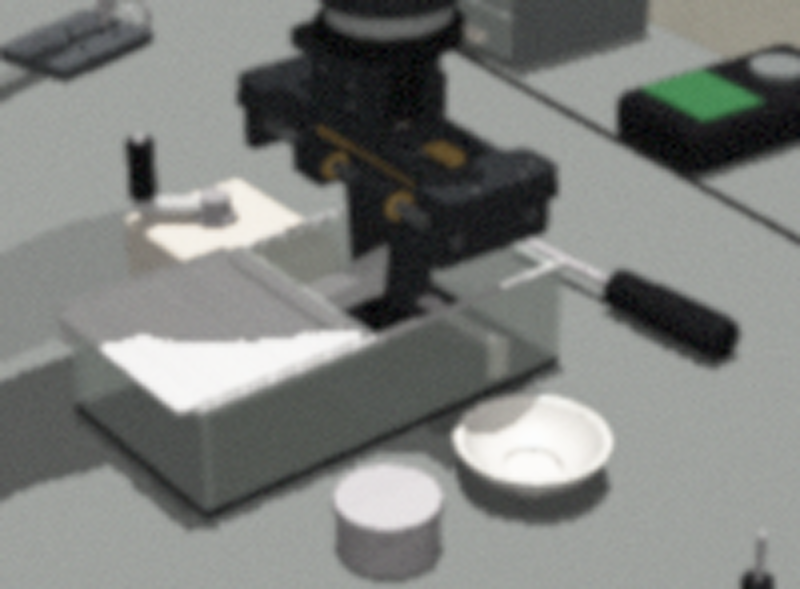

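arm_command(
  plan=[
    [0,-0.004,0,0,0],
    [0,-0.004,0,0,0],
    [0,-0.004,0,0,0],
    [0,-0.003,0,0,0],
    [0,0,0,0,0],
    [0,0,0,0,0],
  ],
  force=5,
)

```text
clock: 12.78
tool_pos: [0.5587, -0.0801, 0.0557]
eef_rot: [-0.707, -0.011, 0.707, -0.011]
contact_force: [0.9, -0.3, -0.8]
opening: 0.179
```

Run:
```python
from h import *
st();sz('s6')
im,d=snap('top','t6')
a=cv2.imread('pics/t6.png')[205:325,250:410]; cv2.imwrite('pics/t6z.png',cv2.resize(a,None,fx=5,fy=5,interpolation=cv2.INTER_CUBIC))
```

```text
t 12.775 tcp [ 0.5587 -0.0801  0.0557] F [ 0.92 -0.26 -0.82] op 15.81 q [-0.139  0.927  0.351  1.892 -0.69   0.447 -0.822]
[[-0.0, 0.031, -1.0], [0.0, -1.0, -0.031], [-1.0, -0.0, 0.0]] case-frame mm [49.4  5.4]
```

View pics/s6z.png

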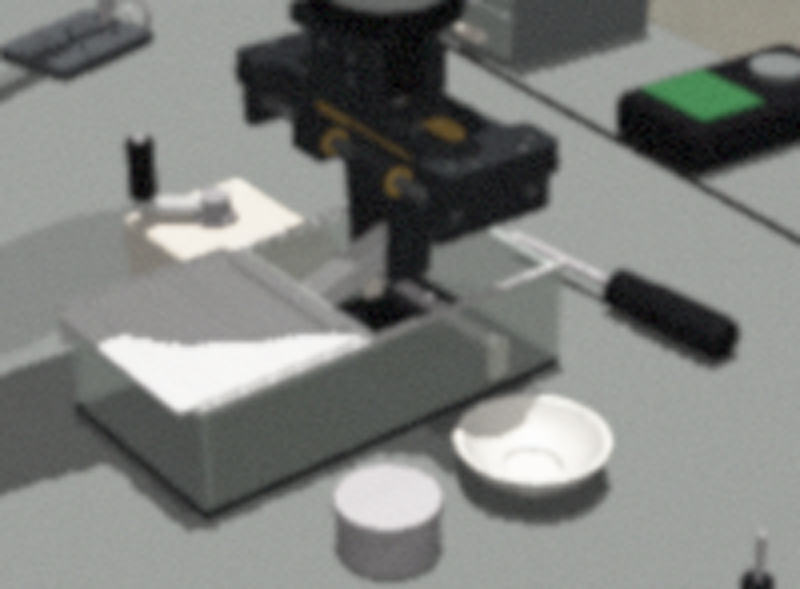

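View pics/t6z.png

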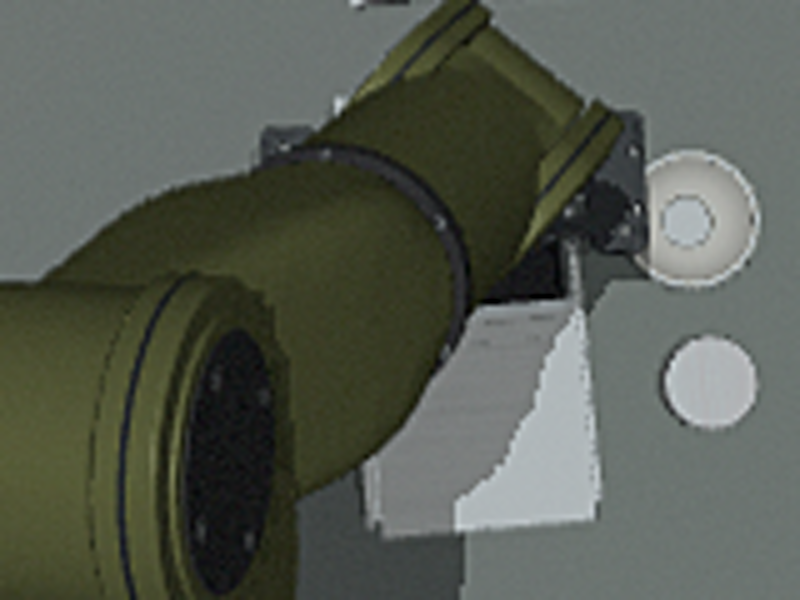

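The side view shows the barrel leaning up between the fingers, its visible part running from (300,285) to (380,230). I'll measure the lean by casting rays onto the pump's near-face plane.

Run:
```python
from h import *
a=cv2.imread('pics/s6.png')[235:275,300:350]; cv2.imwrite('pics/s6b.png',cv2.resize(a,None,fx=14,fy=14,interpolation=cv2.INTER_CUBIC))
```

```text
(no output)
```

View pics/s6b.png

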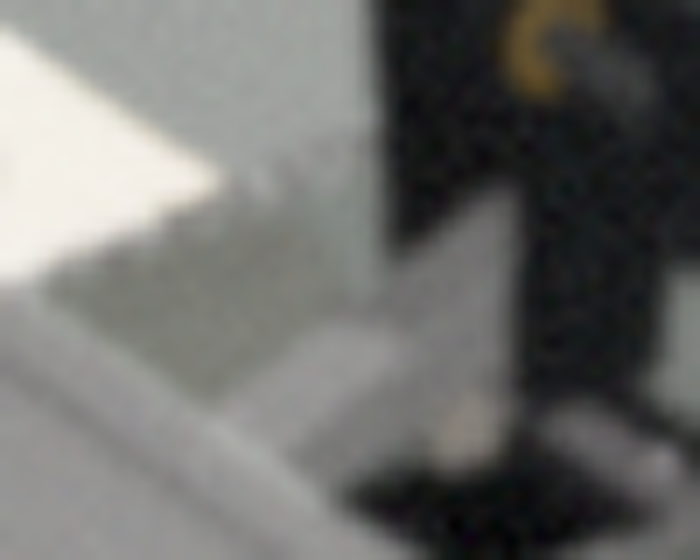

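Run:
```python
from h import *
def onplane(n,u,v,off):
    # plane: y = 5.3+(49.5-x)*.0435+off (case mm)
    e,d=ray(n,u,v)
    p0=C(49.5,5.3+off); nrm=np.r_[Mc@np.array([.0435,1]),0]
    k=nrm@(np.r_[p0,0]-e)/(nrm@d); p=e+k*d
    return np.r_[Mc.T@(p[:2]-tc),p[2]]*1e3
f=lambda u,v:((u+.5)/14-.5+300,(v+.5)/14-.5+235)
for nm,o,P in [('far top',8,[(210,415),(385,275),(510,185)]),('near top',-8,[(275,455),(400,355)]),('near bottom',-8,[(340,490),(430,440)])]:
    Q=[onplane('side',*f(*p),o) for p in P]; print(nm,[q.round(1) for q in Q]); a=Q[0];b=Q[-1]
    print('lean',np.degrees(np.arctan2(b[2]-a[2],b[0]-a[0])).round(1))
```

```text
far top [array([-0.3, 15.5, 58.5]), array([31.1, 14.1, 71.5]), array([53.9, 13.1, 79.2])]
lean 20.9
near top [array([-0.2, -0.5, 59.3]), array([22.1, -1.5, 68.4])]
lean 22.3
near bottom [array([11. , -1. , 49.2]), array([27.1, -1.7, 52. ])]
lean 9.8
```

The lean is about 21–22°, inside the 18–24° window, and the barrel's top is just under the roof edge. I'll tighten the grip and draw it out along its axis.

arm_command(
  plan=[
    [0,0,0,0,0],
    [0,0,0,0,0],
    [0,0,0,0,0],
    [0,-0.0028,0,-0.0077,0],
    [0,-0.0028,0,-0.0077,0],
    [0,-0.0028,0,-0.0077,0],
    [0,-0.0028,0,-0.0077,0],
    [0,0,0,0,0],
  ],
  force=30,
)

```text
clock: 13.88
tool_pos: [0.5906, -0.0791, 0.0671]
eef_rot: [0.707, 0.011, -0.707, 0.011]
contact_force: [0.1, 0.1, -0.7]
opening: 0.18
```

Run:
```python
from h import *
st();sz('s7')
```

```text
t 13.875 tcp [ 0.5906 -0.0791  0.0671] F [ 0.13  0.09 -0.71] op 15.84 q [-0.168  0.94   0.405  1.795 -0.661  0.545 -0.872]
[[0.001, 0.031, -1.0], [-0.0, -1.0, -0.031], [-1.0, 0.0, -0.001]] case-frame mm [81.2  4.2]
```

View pics/s7z.png

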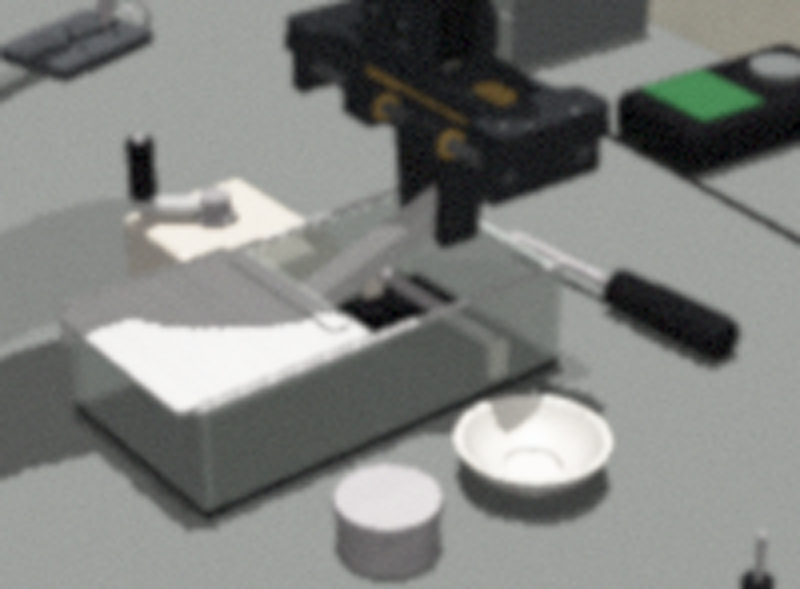

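The pump slides out diagonally, with only its own weight (0.7 N) felt at the wrist. Continuing.

arm_command(
  plan=[
    [0,-0.0036,0,-0.0095,0],
    [0,-0.0036,0,-0.0095,0],
    [0,-0.0036,0,-0.0095,0],
    [0,-0.0036,0,-0.0095,0],
    [0,-0.0036,0,-0.0095,0],
    [0,-0.0036,0,-0.0095,0],
    [0,0,0,0,0],
  ],
)

```text
clock: 14.8
tool_pos: [0.6475, -0.0774, 0.0888]
eef_rot: [0.707, 0.011, -0.707, 0.011]
contact_force: [0.4, 0.7, -1.2]
opening: 0.179
```

Run:
```python
from h import *
st();sz('s8')
```

```text
t 14.8 tcp [ 0.6475 -0.0774  0.0888] F [ 0.41  0.66 -1.16] op 15.81 q [-0.195  0.971  0.477  1.609 -0.616  0.715 -0.96 ]
[[0.001, 0.031, -1.0], [-0.0, -1.0, -0.031], [-1.0, 0.0, -0.001]] case-frame mm [138.2   1.9]
```

View pics/s8z.png

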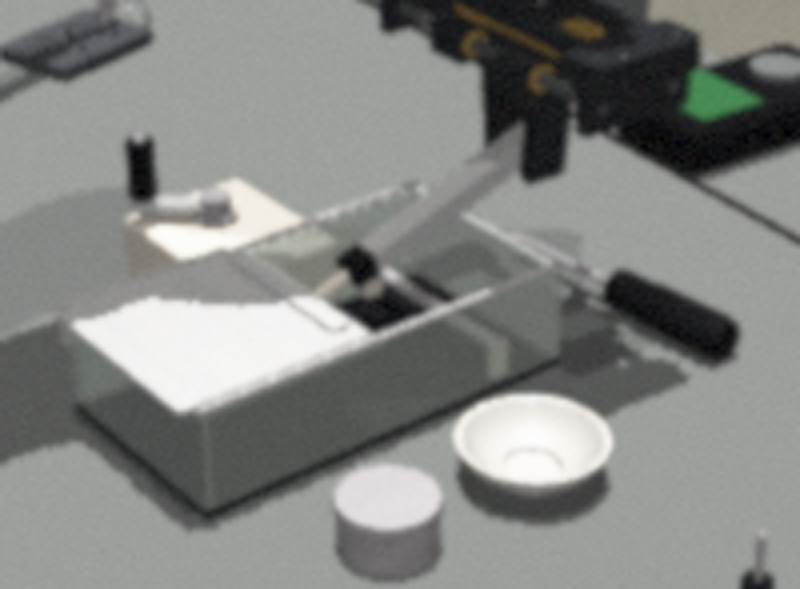

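The barrel is out and the nozzle is at the roof edge, near (325,292). A little more along the axis, then straight up.

arm_command(
  plan=[
    [0,-0.0036,0,-0.0095,0],
    [0,-0.0036,0,-0.0095,0],
    [0,-0.0036,0,-0.0095,0],
    [0,-0.015,0,0,0],
    [0,-0.02,0,0,0],
    [0,-0.02,0,0,0],
    [0,-0.02,0,0,0],
    [0,-0.02,0,0,0],
    [0,-0.015,0,0,0],
    [0,0,0,0,0],
    [0,0,0,0,0],
  ],
)

```text
clock: 16.23
tool_pos: [0.6745, -0.0762, 0.2086]
eef_rot: [-0.707, -0.011, 0.708, -0.011]
contact_force: [-0.3, 0.6, -0.5]
opening: 0.177
```

Run:
```python
from h import *
st();sz('s9',(140,300,240,440))
snap('top','t9')
a=cv2.imread('pics/t9.png')[185:305,250:410]; cv2.imwrite('pics/t9z.png',cv2.resize(a,None,fx=5,fy=5,interpolation=cv2.INTER_CUBIC))
```

```text
t 16.225 tcp [ 0.6745 -0.0762  0.2086] F [-0.32  0.59 -0.51] op 15.56 q [-0.231  0.867  0.581  1.438 -0.522  0.995 -1.065]
[[-0.001, 0.031, -1.0], [0.001, -1.0, -0.031], [-1.0, -0.001, 0.001]] case-frame mm [165.2   1.2]
```

View pics/s9z.png

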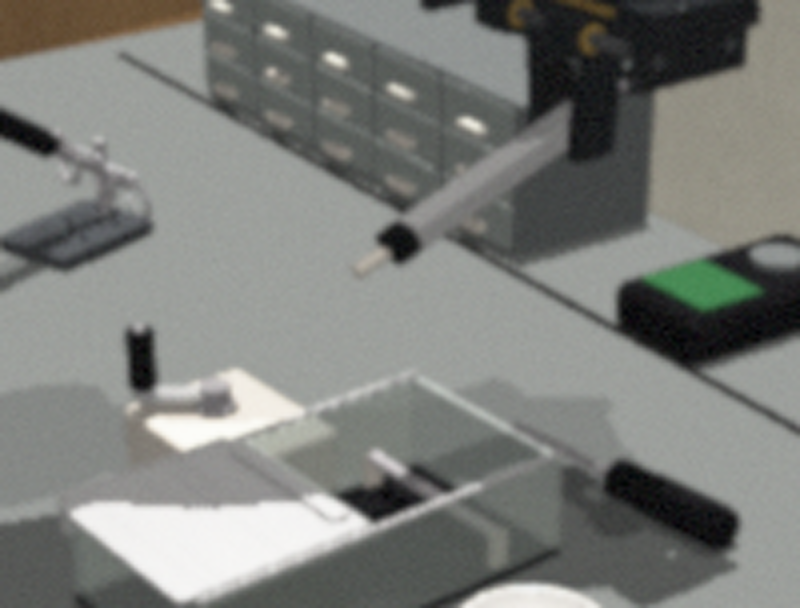

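View pics/t9z.png

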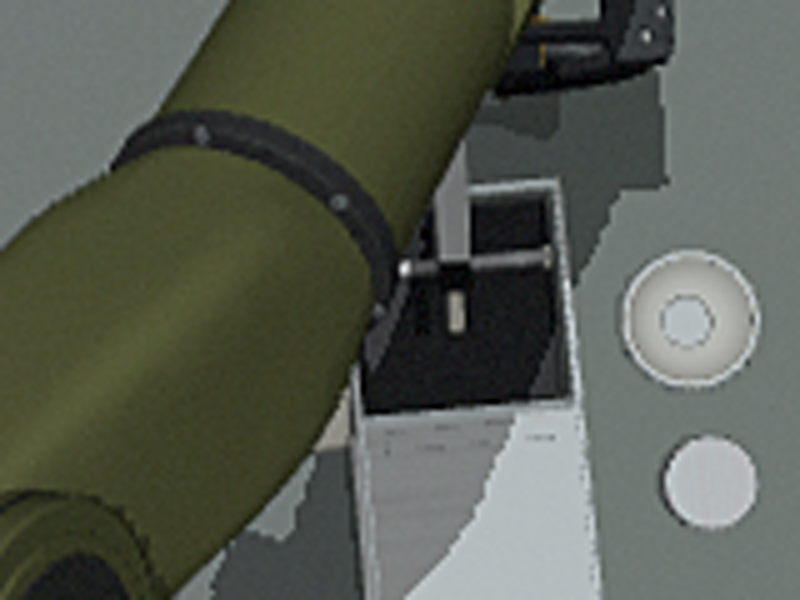

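Run:
```python
from h import *
def tri(u1,v1,u2,v2):
    e1,d1=ray('side',u1,v1);e2,d2=ray('top',u2,v2)
    s=np.linalg.lstsq(np.c_[d1,-d2],e2-e1,rcond=None)[0]; a=e1+s[0]*d1;b=e2+s[1]*d2; return (a+b)/2,np.linalg.norm(a-b)
p,g=tri(240+358.5/4-.5,140+270.5/3.8-.5,250+457/5-.5,185+332/5-.5)
print('nozzle',p.round(4),'gap',g.round(4)); s,T=st()
gp=s['tool_pos']+[0,0,.019]; v=gp-p; print('nozzle->grasp',v.round(4),np.linalg.norm(v).round(4),'lean',np.degrees(np.arcsin(v[2]/np.linalg.norm(v))).round(1))
print(s['qd'].round(3))
```

```text
nozzle [ 0.5391 -0.0802  0.1742] gap 0.0045
t 16.325 tcp [ 0.6744 -0.0763  0.2082] F [-0.42 -0.51 -1.05] op 15.41 q [-0.231  0.867  0.581  1.438 -0.522  0.995 -1.065]
[[-0.002, 0.031, -1.0], [0.0, -1.0, -0.031], [-1.0, -0.001, 0.002]] case-frame mm [165.1   1.2]
nozzle->grasp [0.1353 0.0039 0.053 ] 0.1453 lean 21.4
[ 0.     0.001  0.001 -0.003 -0.    -0.    -0.001]
```

The nozzle tip is at z = 0.174 m, well above the 0.116 m needed, and everything is at rest. Handing in.

Run:
```python
from h import *
print(r.finish_job()); st()
```

```text
the job is handed in; nothing more can be done
None
the job is handed in; nothing more can be done
```

The crank is turned one full turn and the cover is open. The pump is out and held still above the case. I handed the job in at about 16 s of the 62 s allowed; no verdict was reported.

- **Crank:** The tool's travel around the crank axis puts the crank at about 6.39 rad, against the 6.05 rad needed. The pictures show the cover fully back over the roof.
- **Drawing the pump out:** I gripped the barrel lightly and lifted it until it leaned about 21°. I then gripped at 30 N and drew the pump out along its axis, with only about its own weight felt at the wrist.
- **Last checks:** The nozzle tip, the lowest point, was at z ≈ 0.174 m (the two camera rays miss each other by 4.5 mm), against the 0.116 m needed. The lean was 21.4°, the finger opening was 15.4 mm on the 16 mm barrel, and the joints were at rest. The pictures show the pump clear of everything, and no bystander looked moved; I did not measure their positions again.

Two things differed from what I expected:
- **Force on the knob:** The first grip on the knob gave an unexplained 8 N vertical force. I raised the tool 3 mm before turning. It then read 6–8 N the other way while cranking, with no harm seen.
- **Lean estimate:** The lower barrel edge alone gave a lean of about 10°, against 21–22° from the two upper edges. I set it aside because that edge was short and partly hidden, and the final measurement agreed with the upper edges.

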